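# Put the paint pot away in the sprung supply tray

## Task

The supply unit's tray is caught part-way, on its first catch. Press the release cap on top so the tray springs out, stand the short paint pot upright in it, then push the tray home gently, past the first catch and on until the second catch clicks, so that it stays shut by itself; do not force the cap or the tray against their stops, and leave the other things on the table as they are.

Things in the scene. Friction and masses are not known exactly. Their poses are not given: they have to be found in the camera images.
- unit: Low pale-grey supply unit fixed to the table, 200 mm deep (x) x 190 wide (y) x 72 high, open at the front; origin at the centre of its underside, x points from its front to its back: the tray comes out along its -x. Case front edge at x = -100 mm, roof underside at z = 64 mm.
- release: Dark round cap, 32 mm across, on the unit's roof (use point release_top). It goes straight down 9 mm against a spring (2.5 N at first, 5 N at the bottom, then a hard stop); from about 5 mm down it frees the tray. It dips by itself as a catch of the tray passes. More than 25 N counts as forcing it.
- release_top (a point): Centre of the top of the release cap, 86 mm above the table when up; in the unit's frame x = -30, y = +70 mm.
- tray: Grey tray sliding along the unit's x; origin and axes coincide with the unit's when all the way in, so its x in the unit's frame is minus the opening. Start: opening 58 mm, on the first catch; released, it springs out to 100 mm. In its frame: front plate x = -113 to -105 mm, 188 wide, z = 6 to 60; beside its +y pan wall a rail with the catches, up to z = 42 mm.
- tray_bay (a point): Point on the pan's floor in the middle of the part that lies open when the tray is out, 52 mm behind the front plate: the place for the pot. In the tray's frame the pan spans x = -105 to +66, y = -81 to +51 mm inside, floor at z = 14 mm, walls 4 mm thick up to z = 30 mm.
- tray_front (a point): Centre of the front plate's outer face, z = 35 mm; push here along the unit's +x. Springs push back 3 to 5 N; each catch adds 3 N until its click. Home (second catch) is at an opening of 0 to 30 mm, differs per unit, not seen beforehand; 1.5 mm past that click a buffer (8 N per mm) begins. Let go before that click, the tray slides out again. More than 16 N (friction included) is forcing it.
- pot: Short white paint pot with a screw lid, loose, 42 mm across and 42 mm high, about 90 g; origin at the centre of its underside, z up. It is the smallest of the white containers. It fits under the unit's roof when standing in the pan.
- glue_bottle: Tall white bottle, 42 mm across, 135 mm high; origin under its centre. To be left alone.
- paint_jar: Wide white jar, 68 mm across, 75 mm high; origin under its centre. To be left alone.
- tape_roll: Roll of tape lying flat, 104 mm across, 48 mm high; origin under its centre. To be left alone.
- phone: Dark phone lying flat, 150 x 72 x 8 mm; origin under its centre. To be left alone.
- bud_case: Small rounded white case, 60 x 46 x 22 mm; origin under its centre. To be left alone.
- pencil: Yellow pencil lying flat along its x axis, 170 mm long, 8 mm thick; origin under its centre. To be left alone.
- brush: Dark paint brush lying flat along its x axis, 200 mm long, 9 mm thick; origin under its middle. To be left alone.
There are look-alikes about, which are no part of the job. What is shaped like the pot but purple or yellow is not meant.

How it is judged:
By the outcome, as a careful person would: the job done as asked, in the order asked, and still so for the second after the job is handed in, with the robot touching nothing.
It also fails if it takes over 72 s, if anything falls off the work surface, if the arm or the gripper's body presses on something with over 40 N, if the wrist force passes 120 N, or if a joint passes its speed limit or range.

## Robot

A 6-joint arm with a two-finger parallel gripper is mounted at the origin on the work surface. World frame = base frame: x ahead of the robot, y to its left, z up, the work surface at z = 0. Lengths are in mm, angles in rad, forces in N, time in s.
With the tool pointing down it reaches from about 275 to 750 mm from the base axis. Payload 10.2 kg.
Tool frame: the origin (TCP) lies between the finger pads; the fingertips stand 22 mm ahead of it and the grasp point (between the pads) lies 3 mm ahead of it (ctrl.nose_length is the distance from the TCP to the fingertips, in mm); z points along the fingers, y is the line along which they close (so a half turn about z gives the same grasp; the last joint's range is limited). The gripper opens to 85 mm and grips with 20 to 120 N. Pads are 22 mm wide; open, the fingers measure 114 mm over their backs; the gripper's body (76 mm by 85 mm) begins 54 mm behind the grasp point. The pads swing forward as they close: fully open they stand 13 mm farther back than shut.
Start: joints at [-1.457, 0.313, 1.498, -0, 1.331, -0.223], TCP at [173.483, -495.515, 253.294] pointing down, gripper open.
Joint ranges: [-2.94, 2.94], [-0.97, 2.17], [0.19, 2.56], [-1.23, 4.37], [0.02, 3.11], [-2.88, 2.88]. Speed limits (rad/s): [2.39, 2.39, 3.01, 3.14, 3.14, 3.14].

## Interface

Orientations are given as a unit quaternion [w, x, y, z].
In Python, from rig import sense, imaging, ctrl gives the robot as it stands. The module is installed in compiled form; this text tells all that it offers.
- The arm moves only by the tool apply_moves, never from a script. Its argument "commands" is a list of rows, each a list of 5 numbers: the gripper command: -1 is fully open, 1 is shut, values between are in proportion, then the shift along the tool's x, y, z in mm, then the turn about the tool's z in degrees. A call has 1 to 20 rows; each row shifts and turns the commanded pose from where the row before left it, along the tool's axes as they then stand; what a row does not reach is not made up. A row lasts 1/8 s, in which the tool goes at most 62.5 mm and 10.7 degrees, less where a joint would pass 70% of its speed; a pose out of reach is approached as far as the arm can. A call is refused whole if a number of a shift passes 62.5 or a number of a turn 10.7, either way. A call with a gripper value outside its range is refused whole. The fingers move at their own pace and stop on an object; "newtons" is the grip in N (left out, the last holds). Time passes only in rows, so rows that do not move let the fingers close. It gives the time, the measured TCP pose, the force, the opening and the grip force at its end, in the units of the state.
- sense(): the state, without advancing time (a new reading comes with each control period).
- imaging.capture(name): name is "scene" or "side" or "wrist"; returns the picture (400x640x3 uint8, blue, green, red); there is no depth.
- imaging.calibration(name): a dict with "camera_matrix" (3x3 intrinsics, pixels), "k1" (the pictures are not rectified: a ray, as slopes to the right and down, at radius r is drawn at 1 + k1 r^2 times it, then the intrinsics apply), "world_to_cam" (4x4, takes a point from world to camera coordinates). Camera axes: x right, y up, looking along -z (the intrinsics and any distortion apply to the point x, -y, -z); pixel columns grow to the right and rows downward; lengths in mm; the calibration is good to about 2 mm. A picture is of the moment at which its call begins: read the wrist's pose just before it. calibration takes no time and is no camera call; for the wrist camera it gives the pose at the moment of the call.
- ctrl.finish_job(): hands the job in; it is judged then, once.
The state is a dict: "time_s": time; "joints": joint angles; "dq": joint speeds; "tau": joint torques, N m; "eef_pos": TCP position; "ee_rot": TCP orientation; "force": force on the tool from outside, world axes, zero at the start; "wrist_torque": the same for the moment, N m; "grip_width": opening from 0.0 (shut) to 1.0 (fully open); "grip_force": force on a finger pad.
Only numpy, scipy, OpenCV 4.12 (cv2) and the standard library are available. Lean on these libraries where they do the work, as an engineer would, in place of code of your own. Each camera call takes 0.05 s, during which the arm holds its last target. There are 200 camera calls.

## Working session

There is one attempt and no reset: what is moved stays moved. The work goes in short steps, Python scripts to look and compute and a tool call to move; the robot and the scene stay as the last step left them, time stands still between calls to the robot, and variables do not carry over. Pictures are saved under pics/ and viewed, at most 10 in all, crops included, and the job is handed in when it is done.

Besides the shell and the picture viewer there is one more tool, called by a JSON object that holds its "op" and its "data", one argument or row to a line. apply_moves: Moves the arm, as the interface text tells. Its arguments: {"type":"object","properties":{"commands":{"type":"array","items":{"type":"array","items":{"type":"number"}}},"newtons":{"type":"number"}},"required":["commands"]}

```bash
mkdir -p pics
python3 - <<'E'
from rig import sense, imaging, ctrl
import cv2,json
s=sense();print(s)
for n in("scene","side"):
    cv2.imwrite(f"pics/{n}0.png",imaging.capture(n));c=imaging.calibration(n);print(n,c)
E
```

```text
{'time_s': 0.0, 'joints': array([-1.45740137e+00,  3.13447483e-01,  1.49844673e+00,  6.88488461e-06,
        1.33098945e+00, -2.23415521e-01]), 'dq': array([-0.00088252, -0.00019338,  0.00067834, -0.00103656,  0.00219115,
        0.00010853]), 'tau': array([ 1.15011466e-03, -4.12270117e+01, -2.59739023e+01, -1.26721047e-04,
        4.15276852e-03, -1.14782492e-05]), 'eef_pos': array([ 173.45684144, -495.27391167,  252.73271084]), 'ee_rot': array([-6.44344851e-04,  9.85853251e-01,  1.67609522e-01,  3.88298578e-05]), 'force': array([ 0.09706766, -0.01352912, -0.11087213]), 'wrist_torque': array([-0.01567947,  0.02643531,  0.00913602]), 'grip_force': 0.0, 'grip_width': 1.0004055420540392}
scene {'camera_matrix': array([[503.13788297,   0.        , 309.94739687],
       [  0.        , 503.13788297, 201.59500777],
       [  0.        ,   0.        ,   1.        ]]), 'k1': -0.01699071459117089, 'world_to_cam': array([[ 8.02227240e-01,  5.96779578e-01, -1.68994200e-02,
        -4.39181774e+02],
       [-3.86496524e-01,  5.40709971e-01,  7.47163412e-01,
         1.45595981e+02],
       [ 4.55029550e-01, -5.92863275e-01,  6.64425501e-01,
        -1.63757630e+03],
       [ 0.00000000e+00,  0.00000000e+00,  0.00000000e+00,
         1.00000000e+00]])}
side {'camera_matrix': array([[447.41953254,   0.        , 322.8827501 ],
       [  0.        , 447.41953254, 204.83013412],
       [  0.        ,   0.        ,   1.        ]]), 'k1': -0.047646701707933364, 'world_to_cam': array([[-7.64868087e-01, -6.44045052e-01, -1.35196188e-02,
         4.25764687e+02],
       [ 4.89596600e-01, -5.94828409e-01,  6.37553396e-01,
        -3.14732630e+02],
       [-4.18654963e-01,  4.81025087e-01,  7.70287536e-01,
        -1.36344289e+03],
       [ 0.00000000e+00,  0.00000000e+00,  0.00000000e+00,
         1.00000000e+00]])}
```

View pics/scene0.png

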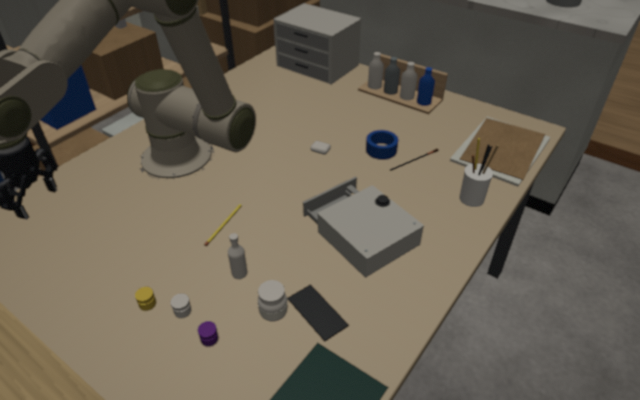

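View pics/side0.png

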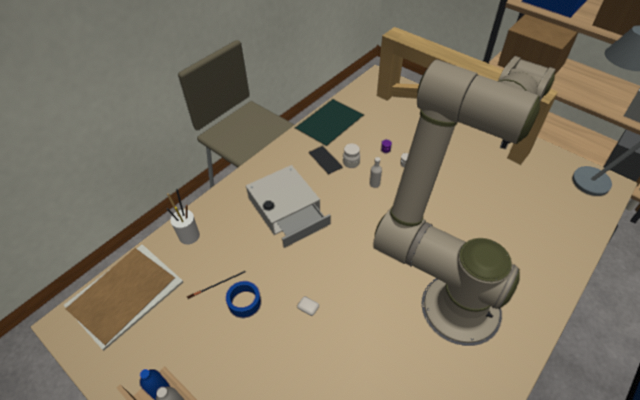

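The scene picture shows the white pot at (180,303), the cap at (382,200), the unit roof corners near (319,226), (370,190), (420,230) and (367,262), and the tray front facing the upper left. In the side picture the cap is at (268,205), with roof corners near (247,197), (290,168), (320,202) and (275,228).

```bash
cat > h.py <<'E'
from rig import sense, imaging, ctrl
import numpy as np, cv2
def ray(cal,px,z):
    K=cal["camera_matrix"];W=cal["world_to_cam"]
    q=cv2.undistortPoints(np.float64([[px]]),K,np.array([cal["k1"],0,0,0]))[0,0]
    d=W[:3,:3].T@np.array([q[0],-q[1],-1]);o=-W[:3,:3].T@W[:3,3]
    return o+d*(z-o[2])/d[2]
def proj(cal,p):
    W=cal["world_to_cam"];c=(W[:3,:3]@np.asarray(p,float).T).T+W[:3,3]
    return cv2.projectPoints((c*[1,-1,-1]).reshape(-1,1,3),np.zeros(3),np.zeros(3),cal["camera_matrix"],np.array([cal["k1"],0,0,0]))[0][:,0]
def crop(n,f,x,y,w,h,s):
    im=imaging.capture(n);cv2.imwrite("pics/"+f,cv2.resize(im[y:y+h,x:x+w],None,fx=s,fy=s,interpolation=cv2.INTER_CUBIC))
E
python3 - <<'E'
from h import *
np.set_printoptions(precision=1,suppress=True)
a=imaging.calibration("scene");b=imaging.calibration("side")
print("pot",ray(a,(180,300),42),"cap",ray(a,(382,200),86),ray(b,(268,204),86))
for p in [(319,226),(370,190),(420,230),(367,262)]:print(ray(a,p,72))
for p in [(247,197),(290,168),(320,202),(275,228)]:print(ray(b,p,72))
for p in [(305,212),(354,181)]:print('f',ray(a,p,60))
for p in [(284,243),(330,218)]:print('f',ray(b,p,60))
print("yel,pur,bottle,jar",[ray(a,p,z)[:2] for p,z in [((145,294),42),((207,329),42),((234,238),135),((271,289),75)]])
im=cv2.imread("pics/scene0.png")[160:350,120:440];cv2.imwrite("pics/c1.png",cv2.resize(im,None,fx=2.5,fy=2.5,interpolation=cv2.INTER_CUBIC))
E
```

```text
pot [ 477.1 -404.1   42. ] cap [698.7 119.1  86. ] [692.2 128.   86. ]
[612.2 -46.3  72. ]
[643.5 150.3  72. ]
[827.5  90.3  72. ]
[775.8 -78.6  72. ]
[781.  144.8  72. ]
[760.5 -54.9  72. ]
[568.7  -0.3  72. ]
[611.  179.6  72. ]
f [543.5 -15.   60. ]
f [578.8 170.2  60. ]
f [553.2 199.1  60. ]
f [503.4  24.6  60. ]
yel,pur,bottle,jar [array([ 397.8, -440.5]), array([ 583.7, -423. ]), array([ 513. , -245.6]), array([ 644.8, -275.6])]
```

View pics/c1.png

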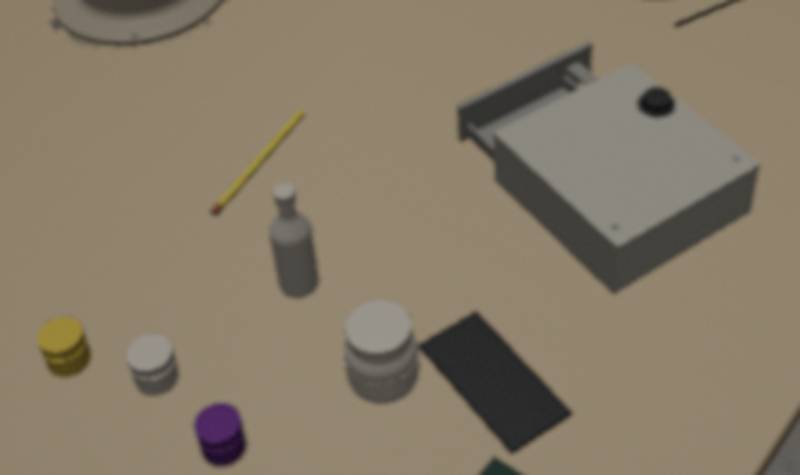

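The crop refines the scene pixels: roof corners at (317.2,214.8), (372.8,186.4), (423,226) and (366.8,258.8), cap top at (382.8,198.4), pot top at (180.4,299.6).

Run:
```python
from h import *
from scipy.optimize import least_squares
np.set_printoptions(precision=1,suppress=True)
a=imaging.calibration("scene")
U=np.array([[-100,-95,72],[-100,95,72],[100,95,72],[100,-95,72],[-30,70,86],[-171,-94,60],[-171,94,60]],float)
P=np.array([(317.2,214.8),(372.8,186.4),(423,226),(366.8,258.8),(382.8,198.4),(303.2,202.4),(356,178)])
def w(v):
    c,s=np.cos(v[2]),np.sin(v[2]);return U@np.array([[c,-s,0],[s,c,0],[0,0,1]]).T+[v[0],v[1],0]
r=least_squares(lambda v:(proj(a,w(v))-P).ravel(),[690,50,-.2]);print(r.x,np.degrees(r.x[2]));print(r.fun.reshape(-1,2));print(w(r.x)[4]);
b=imaging.calibration("side");print(proj(b,w(r.x)))
print("pot",ray(a,(180.4,299.6),42))
im=cv2.imread("pics/side0.png")[150:260,225:345];cv2.imwrite("pics/c2.png",cv2.resize(im,None,fx=5,fy=5,interpolation=cv2.INTER_CUBIC))
```

```text
[705.9  48.1  -0.3] -17.879854968129056
[[ 0.1 -1.1]
 [-0.3 -0.5]
 [ 1.2  0.5]
 [ 0.   1. ]
 [ 0.1  0.6]
 [-1.   0. ]
 [-0.2 -1.4]]
[698.8 123.9  86. ]
[[319.3 198.3]
 [271.  221.6]
 [245.  184.4]
 [291.1 163.9]
 [267.5 202.3]
 [330.1 214. ]
 [281.7 238.2]]
pot [ 477.  -402.8   42. ]
```

View pics/c2.png

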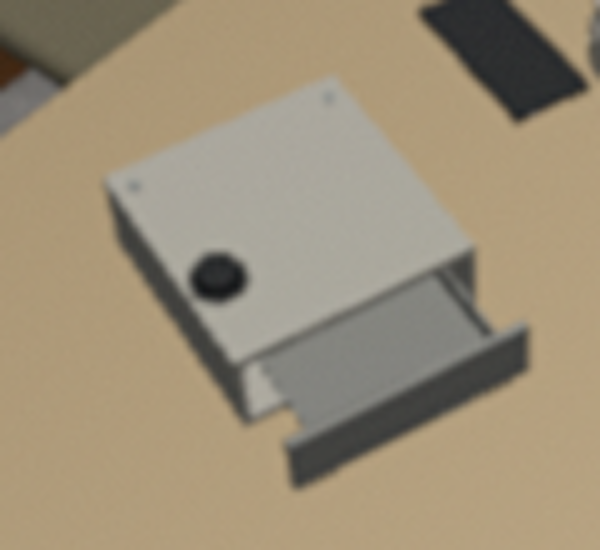

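The side crop agrees to about 1 px (cap top at (268.8,204.6)). So the unit is at about (706,48) with yaw -17.9°, and the cap is at (698,124.5). Next I go above the cap.

{"op": "apply_moves", "data": {
  "commands": [
    [1,46.7,-27.5,0,0],
    [1,46.7,-27.5,0,0],
    [1,46.7,-27.5,0,0],
    [1,46.7,-27.5,0,0],
    [1,46.7,-27.5,0,0],
    [1,46.7,-27.5,0,0],
    [1,46.7,-27.5,0,0],
    [1,46.7,-27.5,0,0],
    [1,46.7,-27.5,0,0],
    [1,46.7,-27.5,0,0],
    [1,46.7,-27.5,0,0],
    [1,46.7,-27.5,0,0],
    [1,46.7,-27.5,0,0],
    [1,46.7,-27.5,0,0],
    [1,46.7,-27.5,0,0],
    [1,0,0,20,9.3],
    [1,0,0,30,9.3],
    [1,0,0,30,9.3],
    [1,0,0,20,9.3],
    [1,0,0,0,0]
  ],
  "newtons": 40
}}

```text
time_s: 2.6
eef_pos: [697.5, 125.3, 151.3]
ee_rot: [0.0, 0.988, -0.155, -0.002]
force: [-0.5, 0.8, 0.2]
grip_width: -0.001
grip_force: 0.0
```

Run:
```python
from h import *
c=imaging.calibration("wrist");im=imaging.capture("wrist");cv2.imwrite("pics/w1.png",im)
print(c["camera_matrix"][0],proj(c,[[698,124.5,86],[610.8,78.8,72],[640,169.2,72]]))
```

```text
[290.96574821   0.         320.38796998] [[320.20194733 226.94619382]
 [406.57196304 298.40343972]
 [289.61468639 298.61828665]]
```

View pics/w1.png

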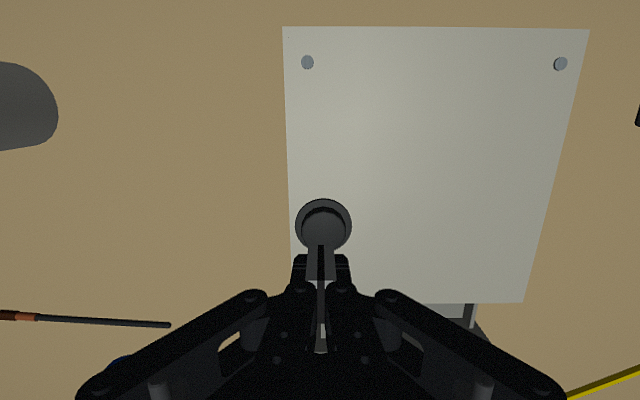

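The wrist view puts the cap centre at (323,226), against a predicted (320,227), so it lies within 2 mm. Pressing now.

{"op": "apply_moves", "data": {
  "commands": [
    [1,0,-2,20,0],
    [1,0,0,15,0],
    [1,0,0,6,0],
    [1,0,0,3,0],
    [1,0,0,2,0],
    [1,0,0,1.5,0],
    [1,0,0,1,0],
    [1,0,0,0,0]
  ]
}}

```text
time_s: 3.65
eef_pos: [699.1, 127.2, 105.3]
ee_rot: [-0.0, 0.988, -0.156, 0.0]
force: [-1.3, 0.0, 5.2]
grip_width: 0.002
grip_force: 2.4
```

{"op": "apply_moves", "data": {
  "commands": [
    [1,0,0,1.5,0],
    [1,0,0,1,0],
    [1,0,0,1,0],
    [1,0,0,0,0],
    [1,0,0,0,0]
  ]
}}

```text
time_s: 4.28
eef_pos: [699.1, 127.2, 101.5]
ee_rot: [-0.0, 0.988, -0.156, 0.0]
force: [2.1, 0.3, 4.2]
grip_width: 0.002
grip_force: 2.1
```

Run:
```python
from h import *
s=sense();print(s["eef_pos"],s["force"])
crop("side","c3.png",225,150,120,110,4)
```

```text
[699.13877494 127.21270563 101.47188231] [2.11402351 0.30781034 4.19231832]
```

View pics/c3.png

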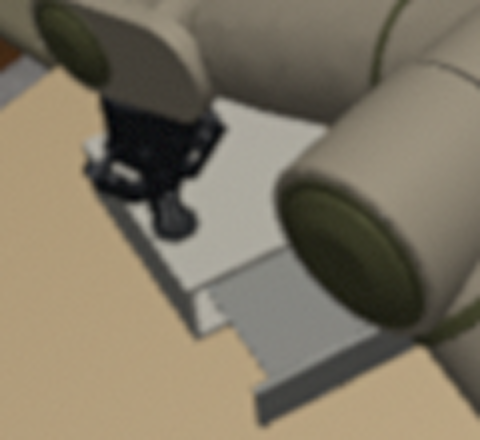

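The tray has sprung out (front corner now at side pixel (290,246), before it was (282,238)). Going to the pot.

{"op": "apply_moves", "data": {
  "commands": [
    [1,0,0,-30,0],
    [1,0,0,-50,0],
    [1,0,0,-40,0],
    [-0.4,-4,47.7,0,0],
    [-0.4,-4,47.7,0,0],
    [-0.4,-4,47.7,0,0],
    [-0.4,-4,47.7,0,0],
    [-0.4,-4,47.7,0,0],
    [-0.4,-4,47.7,0,0],
    [-0.4,-4,47.7,0,0],
    [-0.4,-4,47.7,0,0],
    [-0.4,-4,47.7,0,0],
    [-0.4,-4,47.7,0,0],
    [-0.4,-4,47.7,0,0],
    [-0.4,-4,47.7,0,0],
    [-0.4,0,0,40,0],
    [-0.4,0,0,40,0],
    [-0.4,0,0,0,0]
  ]
}}

```text
time_s: 6.58
eef_pos: [476.0, -401.4, 138.0]
ee_rot: [-0.003, 0.988, -0.156, -0.003]
force: [0.4, -0.2, 0.6]
grip_width: 0.704
grip_force: 0.0
```

Run:
```python
from h import *
s=sense();c=imaging.calibration("wrist");im=imaging.capture("wrist");cv2.imwrite("pics/w2.png",im)
print(s["eef_pos"],proj(c,[[477,-403,42],[477,-403,0]]))
```

```text
[ 476.00774774 -401.35898211  138.04507607] [[321.63490961 210.3984658 ]
 [321.59644835 194.8948186 ]]
```

View pics/w2.png

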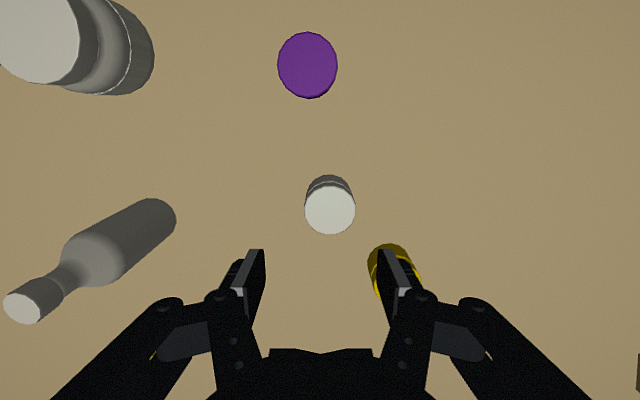

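The pot's top centre appears at (330,208), about 7 mm right of the prediction. I correct for that, then descend and grip.

{"op": "apply_moves", "data": {
  "commands": [
    [-0.4,3,8,30,0],
    [-0.4,0,0,30,0],
    [-0.4,0,0,30,0],
    [-0.4,0,0,15,0],
    [-0.4,0,0,4,0],
    [-0.4,0,0,0,0],
    [1,0,0,0,0],
    [1,0,0,0,0],
    [1,0,0,0,0],
    [1,0,0,0,0]
  ],
  "newtons": 30
}}

```text
time_s: 7.88
eef_pos: [478.1, -411.8, 33.7]
ee_rot: [0.001, 0.988, -0.156, 0.001]
force: [-0.7, 1.1, 7.0]
grip_width: 0.481
grip_force: 30.7
```

{"op": "apply_moves", "data": {
  "commands": [
    [1,0,0,0,0],
    [1,0,0,-20,0],
    [1,0,0,-40,0],
    [1,0,0,-40,0],
    [1,0,0,-40,0],
    [1,0,0,0,0],
    [1,0,0,0,0]
  ]
}}

```text
time_s: 8.75
eef_pos: [477.4, -410.9, 172.1]
ee_rot: [-0.0, 0.988, -0.156, -0.0]
force: [-0.1, 0.1, -1.3]
grip_width: 0.481
grip_force: 30.6
```

Run:
```python
from h import *
s=sense();print(s["eef_pos"],s["force"],s["grip_width"])
im=imaging.capture("wrist");cv2.imwrite("pics/w3.png",im[150:,150:500])
```

```text
[ 477.41513862 -410.93363194  172.05348046] [-0.08336226  0.06332103 -1.27082148] 0.4813341051009045
```

View pics/w3.png

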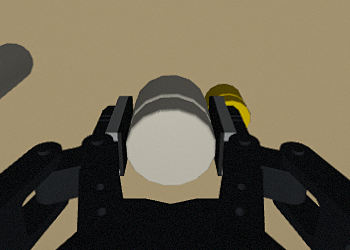

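The pot is held upright and centred. I lift it clear of the bottle and carry it over the bay.

{"op": "apply_moves", "data": {
  "commands": [
    [1,0,0,-45,0],
    [1,0,0,-45,0],
    [1,-6.4,-41,0,0],
    [1,-6.4,-41,0,0],
    [1,-6.4,-41,0,0],
    [1,-6.4,-41,0,0],
    [1,-6.4,-41,0,0],
    [1,-6.4,-41,0,0],
    [1,-6.4,-41,0,0],
    [1,-6.4,-41,0,0],
    [1,-6.4,-41,0,0],
    [1,-6.4,-41,0,0],
    [1,-6.4,-41,0,0],
    [1,-6.4,-41,0,0],
    [1,0,0,40,0],
    [1,0,0,40,0],
    [1,0,0,20,0],
    [1,0,0,0,0]
  ]
}}

```text
time_s: 11.05
eef_pos: [554.8, 80.6, 160.3]
ee_rot: [0.0, 0.988, -0.156, -0.002]
force: [0.2, 0.7, -0.7]
grip_width: 0.478
grip_force: 30.8
```

Run:
```python
from h import *
s=sense();c=imaging.calibration("wrist");im=imaging.capture("wrist");cv2.imwrite("pics/w4.png",im)
u=np.array([.952,-.307,0]);v=np.array([.307,.952,0]);o=np.array([706,48,0])
P=[o+a*u+b*v+[0,0,z] for a,b,z in [(-100,-95,72),(-100,95,72),(100,-95,72),(-205,-94,60),(-205,94,60)]]
print(s["eef_pos"],s["grip_width"],proj(c,P))
```

```text
[554.83186386  80.58500697 160.26246914] 0.47792821985842987 [[ 431.37249075  144.70946368]
 [ 163.94997061  145.17970573]
 [ 470.43535822 -238.17400888]
 [ 410.70491069  266.19396647]
 [ 192.67806588  266.46698002]]
```

View pics/w4.png

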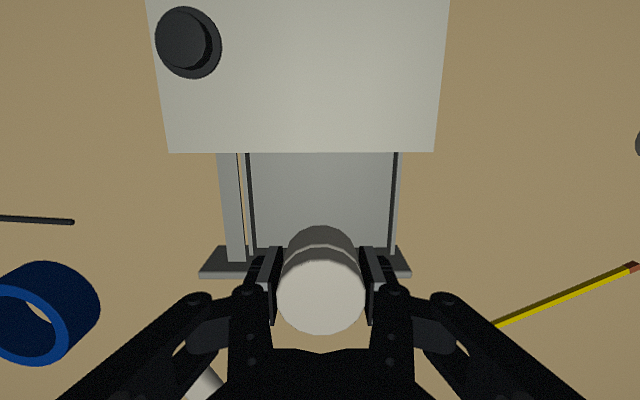

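The roof's front edge is at row 152 and its sides at columns 168 and 435, so the unit lies about 4 mm nearer and 3 mm to the right of my estimate. I correct for that and lower the pot.

{"op": "apply_moves", "data": {
  "commands": [
    [1,-4,3,30,0],
    [1,0,0,35,0],
    [1,0,0,25,0],
    [1,0,0,12,0],
    [1,0,0,4,0],
    [1,0,0,0,0],
    [1,0,0,0,0]
  ]
}}

```text
time_s: 11.98
eef_pos: [551.6, 78.9, 57.2]
ee_rot: [-0.0, 0.988, -0.156, 0.001]
force: [0.1, -0.3, -1.6]
grip_width: 0.485
grip_force: 30.9
```

{"op": "apply_moves", "data": {
  "commands": [
    [1,0,0,4,0],
    [1,0,0,2,0],
    [1,0,0,1,0],
    [1,0,0,0,0]
  ]
}}

```text
time_s: 12.48
eef_pos: [551.1, 78.9, 49.2]
ee_rot: [0.0, 0.988, -0.156, -0.0]
force: [0.3, 0.4, -0.2]
grip_width: 0.477
grip_force: 30.9
```

{"op": "apply_moves", "data": {
  "commands": [
    [1,0,0,1,0],
    [1,0,0,0.5,0],
    [1,0,0,0,0]
  ]
}}

```text
time_s: 12.85
eef_pos: [551.1, 78.9, 47.8]
ee_rot: [0.0, 0.988, -0.156, -0.0]
force: [0.2, -1.1, -0.7]
grip_width: 0.482
grip_force: 30.9
```

{"op": "apply_moves", "data": {
  "commands": [
    [1,0,0,1,0],
    [1,0,0,0,0],
    [1,0,0,0,0]
  ]
}}

```text
time_s: 13.22
eef_pos: [551.3, 78.9, 47.6]
ee_rot: [0.0, 0.988, -0.156, 0.0]
force: [-2.9, 0.0, 6.9]
grip_width: 0.48
grip_force: 31.6
```

Contact with the floor. Releasing, lifting, and moving round to the front.

{"op": "apply_moves", "data": {
  "commands": [
    [0.0,0,0,0,0],
    [-0.2,0,0,0,0],
    [-0.4,0,0,0,0],
    [-0.4,0,0,0,0],
    [-0.4,0,0,-10,0],
    [-0.4,0,0,-20,0],
    [-0.4,0,0,-40,0],
    [-0.4,0,0,-40,0],
    [1,-25,0,0,0],
    [1,-35,-7,0,0],
    [1,-35,-8,0,0],
    [1,0,0,0,0]
  ]
}}

```text
time_s: 14.72
eef_pos: [464.1, 123.3, 157.6]
ee_rot: [-0.0, 0.988, -0.155, 0.0]
force: [0.1, 0.3, 0.6]
grip_width: -0.002
grip_force: 0.0
```

Run:
```python
from h import *
s=sense();c=imaging.calibration("wrist");im=imaging.capture("wrist");cv2.imwrite("pics/w5.png",im)
u=np.array([.952,-.307,0]);v=np.array([.307,.952,0]);o=np.array([701.3,46.4,0])
P=[o+a*u+b*v+[0,0,z] for a,b,z in [(-213,-94,60),(-213,94,60),(-153,-15,56)]]
print(s["eef_pos"],s["force"],proj(c,P))
```

```text
[464.08387816 123.28164923 157.60938595] [0.09141023 0.29779317 0.62725323] [[443.63493587 167.38923641]
 [196.38910022 167.19035599]
 [341.26529104  82.59480417]]
```

View pics/w5.png

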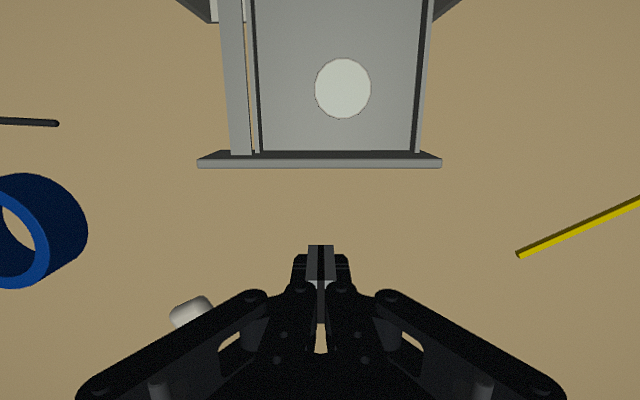

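The pot stands upright in the pan at (343,88), and the plate edge at row 167 (columns 197–442) matches the model. Descending in front of the plate and approaching it.

{"op": "apply_moves", "data": {
  "commands": [
    [1,0,0,35,0],
    [1,0,0,40,0],
    [1,0,0,30,0],
    [1,0,0,7,0],
    [1,8,0,0,0],
    [1,6,0,0,0],
    [1,4,0,0,0],
    [1,3,0,0,0],
    [1,2,0,0,0],
    [1,0,0,0,0],
    [1,0,0,0,0]
  ]
}}

```text
time_s: 16.15
eef_pos: [487.1, 115.4, 44.8]
ee_rot: [0.0, 0.988, -0.156, -0.0]
force: [-1.0, -1.6, 0.5]
grip_width: 0.002
grip_force: 0.6
```

{"op": "apply_moves", "data": {
  "commands": [
    [1,2,0,0,0],
    [1,2,0,0,0],
    [1,2,0,0,0],
    [1,2,0,0,0],
    [1,2,0,0,0],
    [1,2,0,0,0]
  ]
}}

```text
time_s: 16.9
eef_pos: [498.7, 111.6, 44.7]
ee_rot: [-0.0, 0.988, -0.156, -0.0]
force: [-3.0, 2.4, 1.6]
grip_width: 0.001
grip_force: 1.8
```

{"op": "apply_moves", "data": {
  "commands": [
    [1,2,0,0,0],
    [1,2,0,0,0],
    [1,2,0,0,0],
    [1,2,0,0,0],
    [1,2,0,0,0],
    [1,2,0,0,0],
    [1,2,0,0,0],
    [1,2,0,0,0],
    [1,2,0,0,0],
    [1,2,0,0,0],
    [1,2,0,0,0]
  ]
}}

```text
time_s: 18.27
eef_pos: [519.0, 105.1, 44.8]
ee_rot: [-0.0, 0.988, -0.156, -0.001]
force: [-7.3, 4.8, 3.5]
grip_width: -0.002
grip_force: 4.1
```

```bash
cat > f.py <<'E'
from h import *
u=np.array([.952,-.307,0]);s=sense();p=s["eef_pos"]-[701.3,46.4,0]
print(s["time_s"],"u",round(p@u,1),"opening~",round(-(p@u)-11-113,1),"push",round(-s["force"]@u,1),s["grip_force"])
E
python3 f.py
```

```text
18.275 u -191.6 opening~ 67.6 push 8.5 4.069417789578438
```

{"op": "apply_moves", "data": {
  "commands": [
    [1,1,0,0,0],
    [1,1,0,0,0],
    [1,1,0,0,0],
    [1,1,0,0,0]
  ]
}}

```text
time_s: 18.77
eef_pos: [523.1, 103.7, 44.7]
ee_rot: [-0.0, 0.988, -0.156, -0.0]
force: [-3.2, 3.3, 1.8]
grip_width: 0.0
grip_force: 2.9
```

```bash
python3 f.py
```

```text
18.775 u -187.2 opening~ 63.2 push 4.1 2.859851885586977
```

{"op": "apply_moves", "data": {
  "commands": [
    [1,2,0,0,0],
    [1,2,0,0,0],
    [1,2,0,0,0],
    [1,2,0,0,0],
    [1,2,0,0,0],
    [1,1,0,0,0]
  ]
}}

```text
time_s: 19.52
eef_pos: [533.9, 100.3, 44.7]
ee_rot: [-0.0, 0.988, -0.156, -0.0]
force: [-2.1, 3.6, -0.1]
grip_width: 0.002
grip_force: 2.1
```

```bash
python3 f.py
```

```text
19.525 u -175.9 opening~ 51.9 push 3.1 2.061068555340171
```

{"op": "apply_moves", "data": {
  "commands": [
    [1,2,0,0,0],
    [1,2,0,0,0],
    [1,2,0,0,0],
    [1,1.5,0,0,0],
    [1,1.5,0,0,0]
  ]
}}

```text
time_s: 20.15
eef_pos: [542.4, 97.5, 44.8]
ee_rot: [-0.0, 0.988, -0.156, -0.0]
force: [-2.7, 4.5, 0.6]
grip_width: -0.0
grip_force: 2.2
```

```bash
python3 f.py
```

```text
20.15 u -167.0 opening~ 43.0 push 4.0 2.154443096369505
```

{"op": "apply_moves", "data": {
  "commands": [
    [1,1,0,0,0],
    [1,1,0,0,0],
    [1,1,0,0,0]
  ]
}}

```text
time_s: 20.52
eef_pos: [545.3, 96.6, 44.7]
ee_rot: [-0.0, 0.988, -0.156, -0.0]
force: [-3.3, 3.6, -0.4]
grip_width: -0.001
grip_force: 2.2
```

{"op": "apply_moves", "data": {
  "commands": [
    [1,1,0,0,0],
    [1,1,0,0,0]
  ]
}}

```text
time_s: 20.78
eef_pos: [547.1, 96.0, 44.7]
ee_rot: [-0.0, 0.988, -0.156, -0.0]
force: [-2.7, 4.9, 0.8]
grip_width: -0.001
grip_force: 2.2
```

{"op": "apply_moves", "data": {
  "commands": [
    [1,1,0,0,0],
    [1,1,0,0,0]
  ]
}}

```text
time_s: 21.02
eef_pos: [549.0, 95.4, 44.8]
ee_rot: [-0.0, 0.988, -0.156, -0.0]
force: [-3.8, 4.4, 0.7]
grip_width: 0.005
grip_force: 2.6
```

{"op": "apply_moves", "data": {
  "commands": [
    [1,1,0,0,0],
    [1,0,0,0,0]
  ]
}}

```text
time_s: 21.28
eef_pos: [549.8, 95.2, 44.8]
ee_rot: [-0.0, 0.988, -0.156, -0.0]
force: [-4.4, 4.9, 1.2]
grip_width: 0.001
grip_force: 2.9
```

{"op": "apply_moves", "data": {
  "commands": [
    [1,1,0,0,0],
    [1,0,0,0,0]
  ]
}}

```text
time_s: 21.52
eef_pos: [550.6, 94.9, 44.7]
ee_rot: [-0.0, 0.988, -0.156, -0.001]
force: [-5.3, 3.8, 2.1]
grip_width: 0.001
grip_force: 3.2
```

{"op": "apply_moves", "data": {
  "commands": [
    [1,1,0,0,0],
    [1,0,0,0,0]
  ]
}}

```text
time_s: 21.78
eef_pos: [551.5, 94.6, 44.8]
ee_rot: [-0.0, 0.988, -0.156, -0.001]
force: [-6.0, 3.9, 2.0]
grip_width: 0.004
grip_force: 3.3
```

{"op": "apply_moves", "data": {
  "commands": [
    [1,1,0,0,0],
    [1,0,0,0,0]
  ]
}}

```text
time_s: 22.02
eef_pos: [552.4, 94.3, 44.7]
ee_rot: [-0.0, 0.988, -0.156, -0.001]
force: [-6.1, 5.3, 1.4]
grip_width: -0.001
grip_force: 3.4
```

{"op": "apply_moves", "data": {
  "commands": [
    [1,1,0,0,0],
    [1,0,0,0,0]
  ]
}}

```text
time_s: 22.28
eef_pos: [553.4, 94.0, 44.8]
ee_rot: [-0.0, 0.988, -0.156, -0.001]
force: [-5.2, 5.4, 2.3]
grip_width: 0.001
grip_force: 3.5
```

{"op": "apply_moves", "data": {
  "commands": [
    [1,0.5,0,0,0],
    [1,0,0,0,0]
  ]
}}

```text
time_s: 22.52
eef_pos: [553.8, 93.9, 44.7]
ee_rot: [-0.0, 0.988, -0.156, -0.001]
force: [-6.2, 4.5, 2.4]
grip_width: -0.0
grip_force: 3.7
```

{"op": "apply_moves", "data": {
  "commands": [
    [1,0.7,0,0,0],
    [1,0,0,0,0]
  ]
}}

```text
time_s: 22.78
eef_pos: [554.4, 93.7, 44.8]
ee_rot: [-0.0, 0.988, -0.155, -0.001]
force: [-6.1, 6.0, 2.7]
grip_width: 0.001
grip_force: 3.7
```

{"op": "apply_moves", "data": {
  "commands": [
    [1,0.7,0,0,0],
    [1,0,0,0,0]
  ]
}}

```text
time_s: 23.02
eef_pos: [555.1, 93.5, 44.8]
ee_rot: [-0.0, 0.988, -0.156, -0.001]
force: [-6.5, 5.4, 2.5]
grip_width: -0.0
grip_force: 3.8
```

{"op": "apply_moves", "data": {
  "commands": [
    [1,0.7,0,0,0],
    [1,0,0,0,0]
  ]
}}

```text
time_s: 23.28
eef_pos: [555.7, 93.3, 44.7]
ee_rot: [-0.0, 0.988, -0.156, -0.001]
force: [-6.2, 5.2, 2.4]
grip_width: -0.001
grip_force: 3.9
```

{"op": "apply_moves", "data": {
  "commands": [
    [1,0.7,0,0,0],
    [1,0,0,0,0]
  ]
}}

```text
time_s: 23.52
eef_pos: [556.4, 93.1, 44.7]
ee_rot: [-0.0, 0.988, -0.156, -0.001]
force: [-6.0, 5.0, 3.1]
grip_width: 0.001
grip_force: 3.9
```

{"op": "apply_moves", "data": {
  "commands": [
    [1,0.7,0,0,0],
    [1,0,0,0,0]
  ]
}}

```text
time_s: 23.78
eef_pos: [557.0, 92.9, 44.8]
ee_rot: [-0.0, 0.988, -0.156, -0.001]
force: [-5.9, 5.4, 3.7]
grip_width: 0.001
grip_force: 3.9
```

{"op": "apply_moves", "data": {
  "commands": [
    [1,0.7,0,0,0],
    [1,0,0,0,0]
  ]
}}

```text
time_s: 24.02
eef_pos: [557.6, 92.7, 44.7]
ee_rot: [-0.0, 0.988, -0.155, -0.001]
force: [-6.5, 5.1, 2.4]
grip_width: 0.001
grip_force: 4.1
```

{"op": "apply_moves", "data": {
  "commands": [
    [1,0.8,0,0,0],
    [1,0,0,0,0]
  ]
}}

```text
time_s: 24.28
eef_pos: [558.8, 92.2, 44.7]
ee_rot: [-0.0, 0.988, -0.156, -0.0]
force: [-4.6, 3.9, 0.4]
grip_width: 0.0
grip_force: 2.7
```

{"op": "apply_moves", "data": {
  "commands": [
    [1,0.8,0,0,0],
    [1,0,0,0,0]
  ]
}}

```text
time_s: 24.52
eef_pos: [559.6, 92.0, 44.8]
ee_rot: [-0.0, 0.988, -0.156, -0.0]
force: [-5.0, 4.1, 1.7]
grip_width: -0.0
grip_force: 2.7
```

{"op": "apply_moves", "data": {
  "commands": [
    [1,0.8,0,0,0],
    [1,0,0,0,0]
  ]
}}

```text
time_s: 24.78
eef_pos: [560.4, 91.7, 44.8]
ee_rot: [-0.0, 0.988, -0.156, -0.0]
force: [-4.0, 3.9, 1.0]
grip_width: -0.001
grip_force: 2.7
```

The force dropped from 4.1 to 2.7 at t=24.3 s, which is the click. Backing off gently, then lifting.

{"op": "apply_moves", "data": {
  "commands": [
    [1,-1,0,0,0],
    [1,-1,0,0,0],
    [1,-2,0,0,0],
    [1,-4,0,0,0],
    [1,-20,0,0,0],
    [1,-40,0,0,0],
    [1,-30,0,-20,0],
    [1,0,0,-50,0],
    [1,0,0,-50,0],
    [1,0,0,-30,0],
    [1,0,0,0,0],
    [1,0,0,0,0]
  ]
}}

```text
time_s: 26.28
eef_pos: [467.1, 121.6, 194.0]
ee_rot: [0.0, 0.988, -0.156, -0.0]
force: [-0.8, -0.0, -0.7]
grip_width: 0.002
grip_force: 0.0
```

Run:
```python
from h import *
a=imaging.calibration("scene")
u=np.array([.952,-.307,0]);v=np.array([.307,.952,0]);o=np.array([701.3,46.4,0])
for op in (0,28,58):print(op,proj(a,[o+(-113-op)*u+b*v+[0,0,60] for b in(-94,94)]).round(1).tolist())
print(sense()["eef_pos"],sense()["force"])
A=imaging.capture("scene")[150:350,120:440]; B=imaging.capture("wrist")
A=cv2.resize(A,(480,300));B=cv2.resize(B,(480,300));cv2.imwrite("pics/e.png",np.vstack([A,B]))
```

```text
0 [[312.9, 213.8], [367.2, 186.7]]
28 [[306.9, 208.1], [360.8, 181.6]]
58 [[300.5, 202.1], [354.1, 176.3]]
[467.08213819 121.58612675 194.00591995] [-0.78142747 -0.01806167 -0.70736706]
```

View pics/e.png

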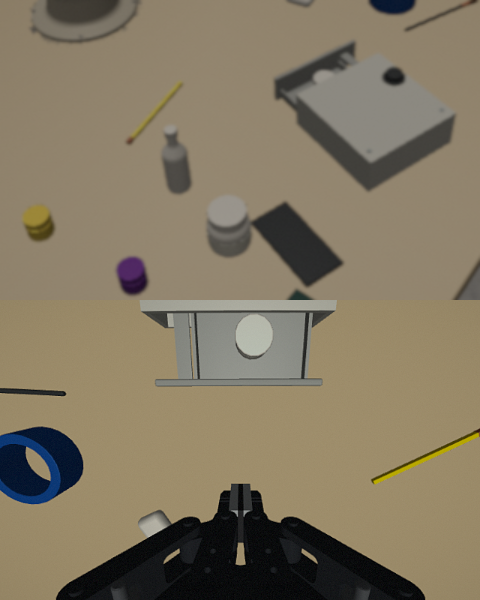

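The tray front reads as still well open, with scene corners near (304,203) and (356,179). Measuring the opening properly.

Run:
```python
from h import *
c=imaging.calibration("wrist")
u=np.array([.952,-.307,0]);v=np.array([.307,.952,0]);o=np.array([701.3,46.4,0])
for p,z in [((207,113),60),((429,113),60),((187,1),72),((448,1),72),((339,48),56)]:
    q=ray(c,p,z);print(p,((q-o)@u).round(1),((q-o)@v).round(1))
im=imaging.capture("wrist")
g=im[:,320].astype(int).sum(1);print(list(zip(range(0,130,2),g[:130:2])))
```

```text
(207, 113) -171.0 93.8
(429, 113) -171.2 -92.3
(187, 1) -93.0 95.0
(448, 1) -93.1 -93.4
(339, 48) -121.5 -16.1
[(0, np.int64(498)), (2, np.int64(497)), (4, np.int64(497)), (6, np.int64(501)), (8, np.int64(499)), (10, np.int64(498)), (12, np.int64(530)), (14, np.int64(202)), (16, np.int64(255)), (18, np.int64(426)), (20, np.int64(410)), (22, np.int64(405)), (24, np.int64(409)), (26, np.int64(407)), (28, np.int64(455)), (30, np.int64(550)), (32, np.int64(534)), (34, np.int64(536)), (36, np.int64(539)), (38, np.int64(540)), (40, np.int64(535)), (42, np.int64(536)), (44, np.int64(539)), (46, np.int64(543)), (48, np.int64(536)), (50, np.int64(539)), (52, np.int64(540)), (54, np.int64(539)), (56, np.int64(546)), (58, np.int64(540)), (60, np.int64(539)), (62, np.int64(550)), (64, np.int64(527)), (66, np.int64(291)), (68, np.int64(247)), (70, np.int64(183)), (72, np.int64(406)), (74, np.int64(431)), (76, np.int64(429)), (78, np.int64(433)), (80, np.int64(426)), (82, np.int64(427)), (84, np.int64(433)), (86, np.int64(430)), (88, np.int64(431)), (90, np.int64(439)), (92, np.int64(431)), (94, np.int64(437)), (96, np.int64(425)), (98, np.int64(437)), (100, np.int64(434)), (102, np.int64(443)), (104, np.int64(341)), (106, np.int64(326)), (108, np.int64(381)), (110, np.int64(384)), (112, np.int64(393)), (114, np.int64(246)), (116, np.int64(410)), (118, np.int64(410)), (120, np.int64(410)), (122, np.int64(402)), (124, np.int64(406)), (126, np.int64(408)), (128, np.int64(395))]
```

The plate is at -171, so the opening is 58 mm and the tray is back on the first catch. The drop I felt was therefore not the home click, and there was no buffer rise after it either. I'll push again, going further this time and testing the hold by backing off slightly before leaving.

{"op": "apply_moves", "data": {
  "commands": [
    [1,0,0,45,0],
    [1,0,0,50,0],
    [1,0,0,40,0],
    [1,10,0,14,0],
    [1,20,0,0,0],
    [1,12,0,0,0],
    [1,6,0,0,0],
    [1,3,0,0,0],
    [1,0,0,0,0],
    [1,0,0,0,0]
  ]
}}

```text
time_s: 27.68
eef_pos: [515.6, 106.2, 45.8]
ee_rot: [0.0, 0.988, -0.155, -0.0]
force: [0.4, 0.5, 0.4]
grip_width: 0.0
grip_force: 0.0
```

```bash
python3 f.py
```

```text
27.675 u -195.2 opening~ 71.2 push -0.2 0.0
```

{"op": "apply_moves", "data": {
  "commands": [
    [1,2,0,0,0],
    [1,2,0,0,0],
    [1,0,0,0,0]
  ]
}}

```text
time_s: 28.05
eef_pos: [519.8, 104.8, 45.8]
ee_rot: [-0.0, 0.988, -0.156, 0.0]
force: [0.8, -1.1, -0.8]
grip_width: -0.001
grip_force: 0.0
```

{"op": "apply_moves", "data": {
  "commands": [
    [1,2,0,0,0],
    [1,2,0,0,0],
    [1,0,0,0,0]
  ]
}}

```text
time_s: 28.42
eef_pos: [523.6, 103.5, 45.8]
ee_rot: [-0.0, 0.988, -0.156, 0.0]
force: [0.1, 0.3, 0.1]
grip_width: -0.005
grip_force: 0.0
```

{"op": "apply_moves", "data": {
  "commands": [
    [1,2,0,0,0],
    [1,2,0,0,0],
    [1,0,0,0,0]
  ]
}}

```text
time_s: 28.8
eef_pos: [527.0, 102.5, 45.7]
ee_rot: [-0.0, 0.988, -0.156, -0.0]
force: [-2.5, 0.6, 1.4]
grip_width: -0.0
grip_force: 1.1
```

```bash
python3 f.py
```

```text
28.8 u -183.1 opening~ 59.1 push 2.6 1.1199128301814198
```

Contact is at u≈-185. On the first catch the drop came about 5 mm before the tray's resting point, so the second catch should hold about 5 mm past its drop. Pushing again.

{"op": "apply_moves", "data": {
  "commands": [
    [1,2,0,0,0],
    [1,2,0,0,0],
    [1,2,0,0,0],
    [1,2,0,0,0],
    [1,2,0,0,0],
    [1,2,0,0,0],
    [1,2,0,0,0],
    [1,2,0,0,0],
    [1,2,0,0,0],
    [1,2,0,0,0],
    [1,2,0,0,0],
    [1,2,0,0,0],
    [1,1.5,0,0,0],
    [1,1.5,0,0,0],
    [1,1,0,0,0],
    [1,1,0,0,0],
    [1,1,0,0,0],
    [1,1,0,0,0],
    [1,1,0,0,0],
    [1,0,0,0,0]
  ]
}}

```text
time_s: 31.3
eef_pos: [557.3, 92.8, 45.8]
ee_rot: [-0.0, 0.988, -0.156, -0.001]
force: [-7.2, 3.6, 2.5]
grip_width: -0.003
grip_force: 3.8
```

```bash
python3 f.py
```

```text
31.3 u -151.4 opening~ 27.4 push 7.9 3.8258809223771095
```

{"op": "apply_moves", "data": {
  "commands": [
    [1,1,0,0,0],
    [1,1,0,0,0],
    [1,1,0,0,0],
    [1,0,0,0,0]
  ]
}}

```text
time_s: 31.8
eef_pos: [560.5, 91.7, 45.7]
ee_rot: [-0.0, 0.988, -0.156, -0.0]
force: [-4.2, 3.2, 0.9]
grip_width: 0.001
grip_force: 2.6
```

{"op": "apply_moves", "data": {
  "commands": [
    [1,1,0,0,0],
    [1,0,0,0,0]
  ]
}}

```text
time_s: 32.05
eef_pos: [561.4, 91.4, 45.7]
ee_rot: [-0.0, 0.988, -0.156, -0.0]
force: [-3.7, 2.5, 1.6]
grip_width: -0.003
grip_force: 2.6
```

{"op": "apply_moves", "data": {
  "commands": [
    [1,0.8,0,0,0],
    [1,0,0,0,0]
  ]
}}

```text
time_s: 32.3
eef_pos: [562.2, 91.1, 45.7]
ee_rot: [-0.0, 0.988, -0.156, -0.0]
force: [-4.6, 3.4, 1.6]
grip_width: 0.003
grip_force: 2.8
```

{"op": "apply_moves", "data": {
  "commands": [
    [1,0.8,0,0,0],
    [1,0,0,0,0]
  ]
}}

```text
time_s: 32.55
eef_pos: [563.1, 90.9, 45.8]
ee_rot: [-0.0, 0.988, -0.156, -0.0]
force: [-3.9, 3.7, 0.2]
grip_width: -0.001
grip_force: 2.4
```

{"op": "apply_moves", "data": {
  "commands": [
    [1,0.6,0,0,0],
    [1,0,0,0,0]
  ]
}}

```text
time_s: 32.8
eef_pos: [563.5, 90.7, 45.8]
ee_rot: [-0.0, 0.988, -0.156, -0.0]
force: [-3.9, 2.7, 1.3]
grip_width: 0.001
grip_force: 2.7
```

{"op": "apply_moves", "data": {
  "commands": [
    [1,0.6,0,0,0],
    [1,0,0,0,0]
  ]
}}

```text
time_s: 33.05
eef_pos: [564.4, 90.4, 45.8]
ee_rot: [-0.0, 0.988, -0.156, 0.0]
force: [-1.6, 3.1, -1.4]
grip_width: -0.001
grip_force: 1.8
```

{"op": "apply_moves", "data": {
  "commands": [
    [1,0.6,0,0,0],
    [1,0,0,0,0]
  ]
}}

```text
time_s: 33.3
eef_pos: [564.8, 90.2, 45.8]
ee_rot: [-0.0, 0.988, -0.156, 0.0]
force: [-3.1, 2.6, 0.6]
grip_width: -0.003
grip_force: 2.0
```

{"op": "apply_moves", "data": {
  "commands": [
    [1,0.5,0,0,0],
    [1,0,0,0,0]
  ]
}}

```text
time_s: 33.55
eef_pos: [565.2, 90.1, 45.8]
ee_rot: [-0.0, 0.988, -0.156, -0.0]
force: [-3.5, 3.5, -0.7]
grip_width: 0.002
grip_force: 2.1
```

{"op": "apply_moves", "data": {
  "commands": [
    [1,0.5,0,0,0],
    [1,0,0,0,0]
  ]
}}

```text
time_s: 33.8
eef_pos: [565.7, 90.0, 45.8]
ee_rot: [-0.0, 0.988, -0.156, 0.0]
force: [-3.6, 3.2, -0.9]
grip_width: -0.001
grip_force: 2.1
```

{"op": "apply_moves", "data": {
  "commands": [
    [1,-1,0,0,0],
    [1,0,0,0,0]
  ]
}}

```text
time_s: 34.05
eef_pos: [564.6, 90.3, 45.8]
ee_rot: [-0.0, 0.988, -0.156, -0.0]
force: [-3.0, 3.6, -0.4]
grip_width: -0.005
grip_force: 2.3
```

{"op": "apply_moves", "data": {
  "commands": [
    [1,-1,0,0,0],
    [1,0,0,0,0]
  ]
}}

```text
time_s: 34.3
eef_pos: [564.2, 90.3, 46.0]
ee_rot: [0.0, 0.988, -0.156, 0.001]
force: [-0.5, 1.3, -0.6]
grip_width: 0.002
grip_force: 0.7
```

{"op": "apply_moves", "data": {
  "commands": [
    [1,-1,0,0,0],
    [1,0,0,0,0]
  ]
}}

```text
time_s: 34.55
eef_pos: [563.2, 90.7, 46.0]
ee_rot: [0.0, 0.988, -0.156, 0.001]
force: [-0.4, -0.1, -0.5]
grip_width: -0.003
grip_force: 0.0
```

The force falls to zero while backing off 1–2 mm, so the tray is now held by the catch. I retreat and verify.

{"op": "apply_moves", "data": {
  "commands": [
    [1,-3,0,0,0],
    [1,-6,0,0,0],
    [1,-30,0,0,0],
    [1,-40,0,0,0],
    [1,-20,0,-20,0],
    [1,0,0,-50,0],
    [1,0,0,-50,0],
    [1,0,0,-30,0],
    [1,0,0,0,0],
    [1,0,0,0,0]
  ]
}}

```text
time_s: 35.8
eef_pos: [468.0, 121.3, 194.8]
ee_rot: [0.0, 0.988, -0.156, -0.001]
force: [0.7, 0.1, 0.3]
grip_width: -0.004
grip_force: 0.0
```

Run:
```python
from h import *
c=imaging.calibration("wrist");im=imaging.capture("wrist")
u=np.array([.952,-.307,0]);o=np.array([701.3,46.4,0])
for op in (0,16,18,20,24,58):print(op,proj(c,[o+(-113-op)*u+[0,0,60]]).round(1).tolist())
print(sense()["eef_pos"],im[0:160:2,290].astype(int).sum(1).tolist())
```

```text
0 [[318.9, 37.0]]
16 [[319.0, 59.3]]
18 [[319.0, 62.0]]
20 [[319.0, 64.8]]
24 [[319.0, 70.2]]
58 [[319.1, 114.1]]
[467.99744097 121.31845349 194.57966152] [493, 492, 496, 497, 501, 487, 500, 519, 256, 218, 417, 400, 400, 406, 407, 408, 412, 408, 405, 409, 412, 417, 408, 408, 413, 412, 414, 394, 323, 370, 378, 395, 343, 147, 157, 146, 181, 422, 405, 412, 405, 409, 413, 407, 405, 408, 406, 400, 407, 401, 410, 404, 405, 409, 411, 408, 409, 410, 404, 405, 412, 403, 403, 411, 406, 408, 409, 401, 413, 413, 412, 414, 409, 416, 409, 409, 407, 411, 409, 407]
```

```bash
python3 -c "
from rig import ctrl
print(ctrl.finish_job())"
```

```text
the job is handed in; nothing more can be done
None
```

The job is handed in. The cap was pressed, the pot was stood upright in the tray, and the tray is held shut on its second catch, about 19 mm open. The first push stopped short, so the tray slid back to the first catch, moving the pot about 6 mm in the pan, and needed a second push. The pot was last seen upright before that push and is now hidden under the roof. I also viewed 11 pictures, one over the limit of 10.

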